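Clamp a battery pack with a turnbuckle

TASK

Stand the long ten-cell battery pack upright on the black bed of the clamping fixture, lengthwise between the two open jaws and with its whole foot on the bed, set it down gently and let go. Then turn the turnbuckle by its spokes, upper side towards the pack, so that both jaws draw in, until each sprung rubber pad is pressed about halfway back towards its jaw. Leave the short pack where it is.

Things in the scene. Friction and masses are not known exactly. Their poses are not given: they have to be found in the camera images.
- pack: Ten green round cells (5 by 2) between black end boards, a block 112 mm long (its y axis), 48 mm wide (its x axis), 78 mm high, 0.5 to 0.9 kg, loose and upright on the bench to one side of the fixture. Origin: centre of its underside, z up. Either end may go either way round. Grip it across the 48 mm width.
- short_pack: Six-cell pack of the same make, only 68 mm long (y), 48 mm wide, 78 mm high; not wanted, it stays where it is. Origin: centre of its underside. The two packs may stand on either side of the fixture.
- fixture: Clamp fixed to the bench: base plate 230 (x) x 270 (y) x 12 mm. Origin: centre of its underside, z up. y is the clamping direction; the bed is on the -x side (nearer the robot), the turnbuckle on the +x side. Two upright aluminium jaw plates (205 mm along x, 12 mm thick, top at 96 mm) slide along y to the middle; inner faces at y = +90 and -90 mm when the turnbuckle joint is 0.
- bed (a point): Centre of the top face of the black bed, 35 mm above the bench, 70 mm from the fixture's origin towards -x; axes as the fixture's. The bed is 68 mm (x) by 106 mm (y), flat, without rims; the pack stands here with its length along y, overhanging 3 mm at each end.
- turn_axis (a point): Centre of the turnbuckle body on its level axis (along the fixture's y), 72 mm above the bench, 140 mm from the bed centre towards the fixture's +x; axes as the fixture's. Steel body 110 mm long, 30 mm thick; at its middle four spokes of 10 mm bar, 90 degrees apart, end in black 16 mm balls centred 47 mm from the axis. Threaded rods run from its ends to the jaws.
- turnbuckle (a joint): Turn of the body, rad, 0 to 8.5; starts at 0 to 1. Grows as its upper side moves towards the pack and robot (fixture's -x): this draws BOTH jaws in 4 mm each per rad. At 0 one spoke points straight up; at q they lean (k x 90 degrees - q) from upright towards the fixture's +x. Friction holds it where left; it takes 0.25 to 0.4 N m, 5 to 9 N near a spoke's end.
- pad_left (a joint): How far the sprung rubber pad (46 x 46 mm, centred 73 mm up, over the bed) of the +y jaw is pressed back to its jaw, m: 0 free (face 22 mm ahead of the jaw, 16 mm gap behind it), 0.016 bottomed. Spring 1 N/mm. The pads meet the pack at about turnbuckle 3.0 and are half pressed (8 mm) at 5.0.
- pad_right (a joint): The same for the pad of the -y jaw.
Not all that is in view belongs to the job. Leave any blue look-alike of the pack alone.

How it is judged:
By the outcome, as a careful person would: the job done as asked, in the order asked, and still so for the second after the job is handed in, with the robot touching nothing.
It also fails if it takes over 72 s, if anything falls off the work surface, if the arm or the gripper's body presses on something with over 40 N, if the wrist force passes 120 N, or if a joint passes its speed limit or range.

ROBOT

A 6-joint arm with a two-finger parallel gripper is mounted at the origin on the work surface. World frame = base frame: x ahead of the robot, y to its left, z up, the work surface at z = 0. Lengths are in mm, angles in degrees, forces in N, time in s.
With the tool pointing down it reaches from about 300 to 825 mm from the base axis. Payload 5.4 kg.
Tool frame: the origin (TCP) lies at the very end of the fingers, on their centre line; the grasp point (between the pads) lies 19 mm behind it (robot.hold_point_z is the distance from the TCP to the grasp point, in mm); z points along the fingers, y is the line along which they close (so a half turn about z gives the same grasp; the last joint's range is limited). The gripper opens to 92 mm and grips with 3 to 60 N. Pads are 20 mm wide; open, the fingers measure 128 mm over their backs; the gripper's body (75 mm by 189 mm) begins 69 mm behind the grasp point.
Start: joints at [-12.038, 9.076, 91.501, -0, 79.423, -12.038], TCP at [574.984, -0.018, 214.601] pointing down, gripper open.
Joint ranges: [-166.64, 166.64], [-54.1, 131.32], [10.49, 154.53], [-73.88, 253.88], [9.74, 151.15], [-171.62, 171.62]. Speed limits (degrees/s): [147.25, 147.25, 180, 180, 180, 180].

INTERFACE

Orientations are given as a 3x3 rotation matrix whose columns are the frame's x, y, z axes.
In Python, from cell import robot gives the robot as it stands. The module is installed in compiled form; this text tells all that it offers.
- The arm moves only by the tool play_rows, never from a script. Its argument "increments" is a list of rows, each a list of 7 numbers: the shift along the tool's x, y, z in cm, then the turn, a rotation vector about the tool's x, y, z in rad, then the closure, from -1 (fully open) to 1 (shut). In form: [[dx, dy, dz, ax, ay, az, hand], ...]. A call has 1 to 20 rows; each row shifts and turns the commanded pose from where the row before left it, along the tool's axes as they then stand; what a row does not reach is not made up. A row lasts 1/8 s, in which the tool goes at most 62.5 mm and 10.7 degrees, less where a joint would pass 70% of its speed; a pose out of reach is approached as far as the arm can. A call is refused whole if a number of a shift passes 6.25 or a number of a turn 0.188, either way. A call with a gripper value outside its range is refused whole. The fingers move at their own pace and stop on an object; "grip_force" is the grip in N (left out, the last holds). Time passes only in rows, so rows that do not move let the fingers close. It gives the time, the measured TCP pose, the force, the opening and the grip force at its end, in the units of the state.
- robot.read_state(): the state, without advancing time (a new reading comes with each control period).
- robot.camera(name): name is "scene" or "side" or "wrist"; returns (picture, depth): 384x512x3 uint8, blue, green, red; 384x512 float32, mm along the optical axis (not along the pixel's ray), 0 where there is no reading.
- robot.camera_info(name): a dict with "mtx" (3x3 intrinsics, pixels), "k1" (the pictures are not rectified: a ray, as slopes to the right and down, at radius r is drawn at 1 + k1 r^2 times it, then the intrinsics apply), "extrinsics" (4x4, takes a point from camera to world coordinates); the wrist camera has in their place "tool_from_camera" (4x4, takes a point from camera to tool coordinates, whose origin is the TCP and whose axes are the flange's). Camera axes: x right, y up, looking along -z (the intrinsics and any distortion apply to the point x, -y, -z); pixel columns grow to the right and rows downward; lengths in mm; the calibration is good to about 2 mm. A picture is of the moment at which its call begins: read the wrist's pose just before it. camera_info takes no time and is no camera call.
- robot.close_job(): hands the job in; it is judged then, once.
The state is a dict: "time_s": time; "joint_pos": joint angles; "qd": joint speeds; "joint_torque": joint torques, N m; "tool_pos": TCP position; "tcp_rot": TCP orientation; "force": force on the tool from outside, world axes, zero at the start; "moment": the same for the moment, N m; "width": opening from 0.0 (shut) to 1.0 (fully open); "grasp_force": force on a finger pad.
Only numpy, scipy, OpenCV 4.12 (cv2) and the standard library are available. Lean on these libraries where they do the work, as an engineer would, in place of code of your own. Each camera call takes 0.05 s, during which the arm holds its last target. There are 200 camera calls.

## Working session

There is one attempt and no reset: what is moved stays moved. The work goes in short steps, Python scripts to look and compute and a tool call to move; the robot and the scene stay as the last step left them, time stands still between calls to the robot, and variables do not carry over. Pictures are saved under pics/ and viewed, at most 10 in all, crops included, and the job is handed in when it is done.

Besides the shell and the picture viewer there is one more tool, called after "Request:" by a JSON object that holds its "api" and its "payload", one argument or row to a line. play_rows: Moves the arm, as the interface text tells. Its arguments: {"type":"object","properties":{"increments":{"type":"array"},"grip_force":{"type":"number"}},"required":["increments"]}

```bash
mkdir -p pics; cat > h.py <<'E'
import numpy as np, cv2
from cell import robot
def grab(n):
    s=robot.read_state(); img,d=robot.camera(n); i=robot.camera_info(n)
    if 'extrinsics' in i: T=np.array(i['extrinsics'])
    else:
        W=np.eye(4); W[:3,:3]=s['tcp_rot']; W[:3,3]=s['tool_pos']; T=W@np.array(i['tool_from_camera'])
    return img,d,np.array(i['mtx']),i['k1'],T
def cloud(img,d,K,k1,T):
    h,w=d.shape
    u,v=np.meshgrid(np.arange(w),np.arange(h))
    p=cv2.undistortPoints(np.stack([u,v],-1).reshape(-1,1,2).astype(float),K,np.array([k1,0,0,0.])).reshape(h,w,2)
    P=np.stack([p[...,0]*d,-p[...,1]*d,-d],-1)@T[:3,:3].T+T[:3,3]
    P[d<=0]=np.nan
    return P
E
python3 - <<'E'
from h import *
for n in ['scene','side']:
    g=grab(n); cv2.imwrite(f'pics/{n}0.png',g[0]); np.save(f'/tmp/{n}.npy',cloud(*g)); cv2.imwrite(f'/tmp/{n}.png',g[0])
    print(n,g[4].round(2).tolist())
print(robot.camera_info('wrist'))
E
```

```text
scene [[0.65, -0.56, 0.51, 1175.04], [0.76, 0.49, -0.42, -705.71], [-0.01, 0.66, 0.75, 1174.62], [0.0, 0.0, 0.0, 1.0]]
side [[0.91, 0.28, -0.31, -60.06], [-0.42, 0.62, -0.66, -1128.8], [0.01, 0.73, 0.68, 1176.55], [0.0, 0.0, 0.0, 1.0]]
{'mtx': array([[269.44920129,   0.        , 255.96360381],
       [  0.        , 269.44920129, 187.36717197],
       [  0.        ,   0.        ,   1.        ]]), 'k1': -0.028374849078928146, 'tool_from_camera': array([[ 7.47820159e-04,  9.56321122e-01,  2.92317211e-01,
         8.23437562e+01],
       [ 9.99999093e-01, -1.04260343e-03,  8.52649751e-04,
        -1.18043130e+00],
       [ 1.12017789e-03,  2.92316308e-01, -9.56321035e-01,
        -1.69661441e+02],
       [ 0.00000000e+00,  0.00000000e+00,  0.00000000e+00,
         1.00000000e+00]])}
```

View pics/scene0.png

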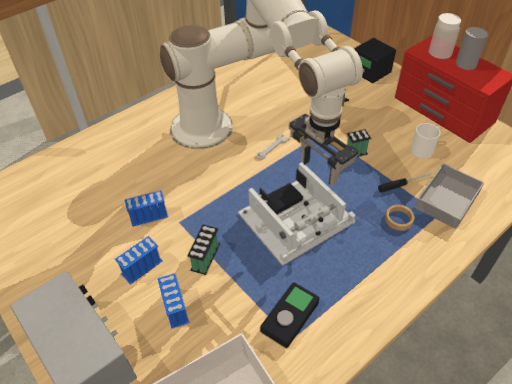

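View pics/side0.png

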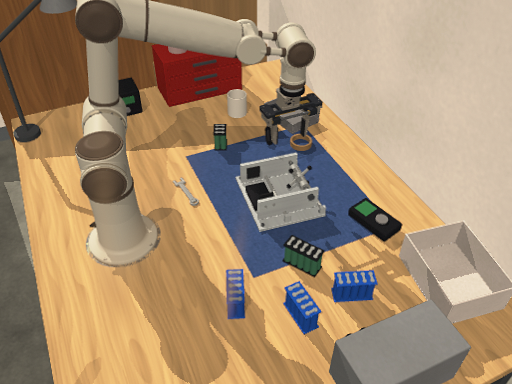

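Scene picture: candidates are the green 5-wide pack at scene (204,248) / side (303,255), the short green pack at scene (358,143) / side (220,137), and three blue look-alikes at scene (147,207), (139,258), (173,300). The black and green meters at (290,313) and (375,58) are other objects. I choose the green pack at scene (204,248) and measure it and the fixture.

```bash
python3 - <<'E'
from h import *
out=[]
for n,(cx,cy),(fx,fy) in [('scene',(204,248),(297,212)),('side',(303,255),(281,190))]:
    img=cv2.imread(f'/tmp/{n}.png');P=np.load(f'/tmp/{n}.npy')
    c=P[cy-30:cy+30,cx-30:cx+30].reshape(-1,3)
    t=c[(c[:,2]>70)&(c[:,2]<86)]
    r=cv2.minAreaRect(t[:,:2].astype(np.float32)); print(n,'pack top',len(t),np.median(t[:,2]).round(1),r, cv2.boxPoints(r).round().tolist())
    F=P[fy-75:fy+75,fx-75:fx+75].reshape(-1,3)
    F=F[np.isfinite(F[:,0])]
    for lo,hi in [(8,16),(31,39),(93,99)]:
        t=F[(F[:,2]>lo)&(F[:,2]<hi)]
        # only main blob
        g=t[:,:2]; m=np.median(g,0); g=g[np.linalg.norm(g-m,axis=1)<190]
        r=cv2.minAreaRect(g.astype(np.float32)); print(n,lo,len(g),np.median(t[:,2]).round(1),r)
    if n=='scene':
        crop=cv2.resize(img[130:280,180:360],None,fx=4,fy=4,interpolation=cv2.INTER_CUBIC); cv2.imwrite('pics/crop0.png',crop)
    # jaws tops map
    t=F[(F[:,2]>90)&(F[:,2]<101)][:,:2]
    lab=cv2.kmeans(t.astype(np.float32),2,None,(3,50,.1),5,cv2.KMEANS_PP_CENTERS)[1].ravel()
    for k in (0,1): print('jaw',cv2.minAreaRect(t[lab==k].astype(np.float32)), (lab==k).sum())
E
```

```text
scene pack top 603 76.1 ((483.137451171875, -353.64404296875), (55.1829719543457, 186.0653839111328), 27.539648056030273) [[416.0, -284.0], [502.0, -449.0], [551.0, -423.0], [465.0, -258.0]]
scene 8 1969 11.5 ((532.6277465820312, -79.66287231445312), (324.2484130859375, 320.6939392089844), 7.086583614349365)
scene 31 756 34.6 ((532.9652709960938, -45.966094970703125), (233.41139221191406, 217.98377990722656), 84.9190673828125)
scene 93 463 95.6 ((531.118408203125, -31.108566284179688), (200.95831298828125, 213.17694091796875), 83.77992248535156)
jaw ((531.2808837890625, 37.27916717529297), (66.54277801513672, 209.38975524902344), 83.29464721679688) 297
jaw ((526.5336303710938, -79.16836547851562), (104.6666488647461, 220.18618774414062), 83.86347198486328) 345
side pack top 539 76.9 ((419.85662841796875, -349.2799377441406), (156.4578094482422, 114.15724182128906), 31.900362014770508) [[323.0, -342.0], [384.0, -439.0], [516.0, -356.0], [456.0, -259.0]]
side 8 1191 11.9 ((548.5072021484375, -35.60322570800781), (310.4801940917969, 356.1885070800781), 83.19595336914062)
side 31 475 35.0 ((529.8343505859375, -42.4071044921875), (240.37265014648438, 216.0364990234375), 83.85223388671875)
side 93 357 96.0 ((528.1548461914062, -30.787551879882812), (207.355224609375, 210.54421997070312), 83.53479766845703)
jaw ((533.635986328125, 17.25214385986328), (113.14330291748047, 211.4024200439453), 82.9796142578125) 272
jaw ((517.029541015625, -102.06234741210938), (65.15379333496094, 206.8707275390625), 87.02970123291016) 284
```

View pics/crop0.png

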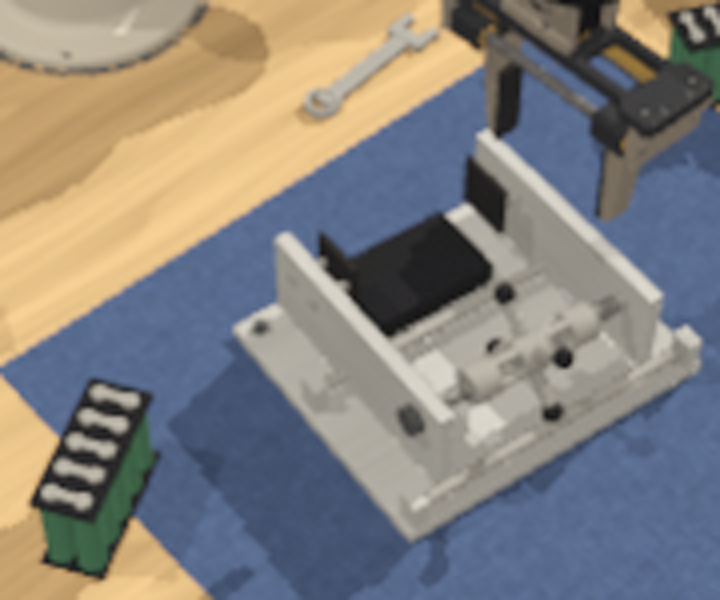

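The crop shows the chosen pack at crop (95,480): 5x2 cells, green with black boards. The empty black bed is at (420,275) and the turnbuckle at (520,360), its balls at (505,292), (563,357), (553,411) and (495,348). Now refining with tighter filters.

```bash
cat >> h.py <<'E'
def flatmask(P,lo,hi,er=3):
    m=((P[...,2]>lo)&(P[...,2]<hi)).astype(np.uint8)
    m=cv2.morphologyEx(m,cv2.MORPH_OPEN,np.ones((er,er),np.uint8)); return m
def comp(m,pt):
    n,l=cv2.connectedComponents(m)
    ys,xs=np.nonzero(m); k=np.argmin((xs-pt[0])**2+(ys-pt[1])**2); return l==l[ys[k],xs[k]]
E
python3 - <<'E'
from h import *
for n,pk,bed,sp in [('scene',(206,240),(283,196),(358,136)),('side',(304,246),(258,190),(220,130))]:
    img=cv2.imread(f'/tmp/{n}.png');P=np.load(f'/tmp/{n}.npy')
    m=comp(flatmask(P,72,83),pk); t=P[m]; print(n,'pack',m.sum(),t[:,2].mean(),cv2.minAreaRect(t[:,:2].astype(np.float32)))
    blk=(img.max(2)<60)
    m=comp((flatmask(P,30,40)&blk).astype(np.uint8),bed); t=P[m]; print(n,'bed',m.sum(),t[:,2].mean(),cv2.minAreaRect(t[:,:2].astype(np.float32)))
    m=comp(flatmask(P,72,83),sp); t=P[m]; print(n,'short',m.sum(),cv2.minAreaRect(t[:,:2].astype(np.float32))[:2])
    # jaw tops
    m=flatmask(P,93,99,2); nn,l,st,ce=cv2.connectedComponentsWithStats(m)
    for k in range(1,nn):
        if st[k,4]>60:
            t=P[l==k]; c=t[:,:2].mean(0)
            if 350<c[0]<750 and abs(c[1])<230:
                vx=cv2.fitLine(t[:,:2].astype(np.float32),cv2.DIST_HUBER,0,.01,.01).ravel(); print('jaw',st[k,4],cv2.minAreaRect(t[:,:2].astype(np.float32)),np.degrees(np.arctan2(vx[1],vx[0])))
    # balls: dark, z>40, in turnbuckle area
    b=(img.max(2)<55)&(P[...,2]>30)&(P[...,0]>530)&(P[...,0]<690)&(P[...,1]>-120)&(P[...,1]<70)
    nn,l,st,ce=cv2.connectedComponentsWithStats(b.astype(np.uint8))
    for k in range(1,nn):
        if st[k,4]>5: print('ball',ce[k].round(1),st[k,4],np.median(P[l==k],0).round(1))
E
```

```text
scene pack 518 76.40930976756893 ((466.9223937988281, -321.41156005859375), (49.03834533691406, 113.02056884765625), 30.631916046142578)
scene bed 438 34.62703550785912 ((463.7309265136719, -24.766510009765625), (104.77832794189453, 67.00425720214844), 85.47845458984375)
scene short 49 ((455.64385986328125, 312.7295227050781), (29.31843376159668, 45.27619934082031))
jaw 67 ((467.451416015625, -117.90946960449219), (14.60248851776123, 83.12413024902344), 84.75223541259766) -7.7682343
jaw 67 ((590.2644653320312, -131.50267028808594), (12.79094409942627, 57.01162338256836), 81.67802429199219) -7.947208
ball [328.  140.1] 414 [602.8 -22.3 343.3]
ball [305.7 203.2] 11 [572.9 -38.6 110.6]
ball [320.4 219.4] 13 [639.9 -44.4 106.4]
ball [317.6 233.1] 9 [636.  -44.6  40.9]
side pack 478 77.03170957909025 ((464.3214416503906, -321.90118408203125), (52.41107177734375, 114.0188217163086), 34.67494201660156)
side bed 231 35.69632932749669 ((462.4854431152344, -17.25634002685547), (92.8017807006836, 68.89275360107422), 82.09342956542969)
side short 115 ((455.0978088378906, 320.21923828125), (72.91171264648438, 45.46598434448242))
ball [301.7  63.8] 23 [568.7 -61.1 511.9]
ball [292.2  92.3] 122 [561.  -27.1 401.5]
ball [307.1 104.7] 314 [637.1 -20.  341.9]
ball [289.  103.2] 6 [562.2 -11.9 358.2]
ball [302.3 126.8] 61 [621.7  -1.9 249.2]
ball [309.4 167.5] 11 [636.4 -45.3 105.7]
ball [290.6 170.4] 13 [568.6 -38.2 112.8]
ball [288.3 185.7] 10 [563.8 -38.5  46.6]
```

```bash
cat >> h.py <<'E'
from scipy.spatial.transform import Rotation as Ro
def go(target,yaw):
    # yaw: world heading of tool y (deg), tool down; shift in cm in present tool axes, then turn about tool z
    s=robot.read_state(); R=np.array(s['tcp_rot']); p=np.array(s['tool_pos'])
    y=np.array([np.cos(np.radians(yaw)),np.sin(np.radians(yaw)),0]); z=np.array([0,0,-1.])
    best=min((Ro.from_matrix(R.T@np.stack([np.cross(sg*y,z),sg*y,z],1)).as_rotvec() for sg in (1,-1)),key=np.linalg.norm)
    print('t',s['time_s'],'tcp',p.round(1),'shift cm',(R.T@(np.array(target)-p)/10).round(2),'turn',best.round(3),'F',np.round(s['force'],1),'w',s['width'],'g',s['grasp_force'],'q6',np.round(s['joint_pos'],0))
E
python3 - <<'E'
from h import *
print(np.round(robot.read_state()['tcp_rot'],3))
go([466,-321.5,200],32)
E
```

```text
[[-0.     1.    -0.002]
 [ 1.     0.     0.   ]
 [ 0.    -0.002 -1.   ]]
t 0.1 tcp [5.744e+02 1.000e-01 2.137e+02] shift cm [-32.16 -10.84   1.38] turn [-0.002 -0.001 -0.558] F [ 1.2 -0.4 -0.2] w 0.9990369084104979 g 0.0 q6 [-12.   9.  92.   0.  79. -12.]
```

Request:
{"api": "play_rows", "payload": {
  "increments": [
    [-3, -1, 0, 0, 0, 0, -1],
    [-5, -1.8, 0, 0, 0, 0, -1],
    [-5, -1.8, 0, 0, 0, 0, -1],
    [-5, -1.8, 0, 0, 0, 0, -1],
    [-5, -1.8, 0, 0, 0, 0, -1],
    [-5, -1.8, 0, 0, 0, 0, -1],
    [-4.16, -0.84, 0, 0, 0, 0, -1],
    [0, 0, 0, 0, 0, -0.186, -1],
    [0, 0, 0, 0, 0, -0.186, -1],
    [0, 0, 0, 0, 0, -0.186, -1],
    [0, 0, 0, 0, 0, 0, -1],
    [0, 0, 0, 0, 0, 0, -1]
  ]
}}

```text
time_s: 1.6
tool_pos: [466.5, -321.5, 214.3]
tcp_rot: [[-0.527, 0.85, -0.0], [0.85, 0.527, 0.0], [0.001, -0.0, -1.0]]
force: [0.1, 0.6, -0.8]
width: 0.999
grasp_force: 0.0
```

```bash
python3 - <<'E'
from h import *
g=grab('wrist'); P=cloud(*g); cv2.imwrite('pics/w1.png',g[0])
m=flatmask(P,71,84); n,l,st,c=cv2.connectedComponentsWithStats(m)
for k in range(1,n):
    if st[k,4]>500: print(st[k],c[k],P[l==k][:,2].mean(),cv2.minAreaRect(P[l==k][:,:2].astype(np.float32)))
go([466,-321.5,30],32)
E
```

```text
[ 334    0  125  114 1116] [401.12903226  60.0734767 ] 77.83465097443259 ((524.2590942382812, -134.0237274169922), (10.856443405151367, 182.0399169921875), 83.81441497802734)
[ 452    6   56   78 1085] [478.35207373  46.64423963] 77.22817835227657 ((589.13916015625, -73.19677734375), (28.491439819335938, 85.00792694091797), 11.554064750671387)
[   9   52   97   98 4507] [ 57.58908365 101.00820945] 76.15561728508082 ((229.53134155273438, -365.4895324707031), (113.09032440185547, 49.738380432128906), 68.33879089355469)
[ 233  131   42   91 3657] [253.63303254 175.2939568 ] 76.04012962976444 ((462.73046875, -323.62451171875), (48.04035568237305, 110.85398864746094), 31.83490753173828)
[ 101  199   65   75 2275] [132.2043956  234.11428571] 76.01340081665523 ((374.2602233886719, -479.5091552734375), (48.55994415283203, 111.72354888916016), 3.197767734527588)
[ 204  263   56   33 1095] [230.27671233 282.39543379] 75.60754505619941 ((518.2207641601562, -470.12384033203125), (47.68503952026367, 63.86277389526367), 68.47624206542969)
t 1.65 tcp [ 466.5 -321.5  214.5] shift cm [ 0.02 -0.04 18.45] turn [-0.    -0.    -0.003] F [ 0.2 -0.4  0.7] w 0.9987791594296561 g 0.0 q6 [-47.   8.  93.  -0.  79. -79.]
```

View pics/w1.png

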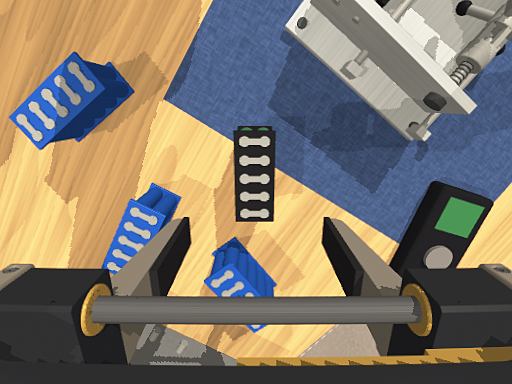

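The wrist view shows the ten-cell green pack at (254,175) between the open fingers. The blue look-alikes at (135,232) and (233,283) are clear of the finger paths. Descend and grip.

Request:
{"api": "play_rows", "payload": {
  "increments": [
    [0, -0.25, 3, 0, 0, 0, -1],
    [0, 0, 4, 0, 0, 0, -1],
    [0, 0, 4, 0, 0, 0, -1],
    [0, 0, 3, 0, 0, 0, -1],
    [0, 0, 2.5, 0, 0, 0, -1],
    [0, 0, 1.95, 0, 0, 0, -1],
    [0, 0, 0, 0, 0, 0, -1],
    [0, 0, 0, 0, 0, 0, 0],
    [0, 0, 0, 0, 0, 0, 0.5],
    [0, 0, 0, 0, 0, 0, 1],
    [0, 0, 0, 0, 0, 0, 1],
    [0, 0, 0, 0, 0, 0, 1],
    [0, 0, 0, 0, 0, 0, 1],
    [0, 0, 0, 0, 0, 0, 1]
  ],
  "grip_force": 35
}}

```text
time_s: 3.4
tool_pos: [464.7, -323.0, 30.3]
tcp_rot: [[-0.53, 0.848, 0.0], [0.848, 0.53, -0.0], [-0.0, 0.0, -1.0]]
force: [0.6, 1.4, 1.4]
width: 0.522
grasp_force: 35.0
```

Request:
{"api": "play_rows", "payload": {
  "increments": [
    [0, 0, -0.5, 0, 0, 0, 1],
    [0, 0, -2, 0, 0, 0, 1],
    [0, 0, -3.5, 0, 0, 0, 1],
    [0, 0, -4, 0, 0, 0, 1],
    [0, 0, -4, 0, 0, 0, 1],
    [2, 1.2, -2, 0, 0, 0, 1],
    [3.5, 2.1, 0, 0, 0, 0, 1],
    [4, 2.4, 0, 0, 0, 0, 1],
    [4, 2.4, 0, 0, 0, 0, 1],
    [4, 2.4, 0, 0, 0, 0, 1],
    [4, 2.4, 0, 0, 0, 0, 1],
    [2.5, 1.5, 0, 0, 0, 0.08, 1],
    [1.5, 1.4, 0, 0, 0, 0.15, 1],
    [0, 0, 0, 0, 0, 0.17, 1],
    [0, 0, 0, 0, 0, 0.17, 1],
    [0, 0, 0, 0, 0, 0.116, 1],
    [0, 0, 0, 0, 0, 0, 1],
    [0, 0, 0, 0, 0, 0, 1]
  ]
}}

```text
time_s: 5.65
tool_pos: [464.3, -23.2, 189.2]
tcp_rot: [[0.126, 0.992, -0.002], [0.992, -0.126, 0.001], [0.0, -0.002, -1.0]]
force: [0.3, -1.0, -8.0]
width: 0.52
grasp_force: 35.0
```

```bash
python3 - <<'E'
from h import *
go([463.5,-23,66],-7.3)
for n in ['wrist','scene','side']:
    g=grab(n); P=cloud(*g); np.save(f'/tmp/{n}2.npy',P); cv2.imwrite(f'/tmp/{n}2.png',g[0]); cv2.imwrite(f'pics/{n}2.png',g[0])
P=np.load('/tmp/wrist2.npy'); img=cv2.imread('/tmp/wrist2.png')
s=robot.read_state(); R=np.array(s['tcp_rot']); p=np.array(s['tool_pos'])
Q=(P-p)@R   # tool coords
# pack top : tool z = -(78-30)=-48
m=((Q[...,2]>-52)&(Q[...,2]<-42)).astype(np.uint8); m=cv2.morphologyEx(m,cv2.MORPH_OPEN,np.ones((3,3),np.uint8))
n,l,st,c=cv2.connectedComponentsWithStats(m)
for k in range(1,n):
    if st[k,4]>400: q=Q[l==k]; print('packtop tool',c[k].round(),q.mean(0).round(1),cv2.minAreaRect(q[:,:2].astype(np.float32)))
# jaw tops in world
m=flatmask(P,91,101,3); n,l,st,c=cv2.connectedComponentsWithStats(m)
for k in range(1,n):
    if st[k,4]>200:
        q=P[l==k]; v=cv2.fitLine(q[:,:2].astype(np.float32),cv2.DIST_HUBER,0,.01,.01).ravel()
        print('jaw',st[k,4],c[k].round(),q[:,2].mean().round(1),cv2.minAreaRect(q[:,:2].astype(np.float32)),np.degrees(np.arctan(v[1]/v[0])))
E
```

```text
t 5.65 tcp [464.3 -23.2 189.2] shift cm [ 1.000e-02 -5.000e-02  1.232e+01] turn [-0.002 -0.     0.001] F [ 0.3 -1.  -8. ] w 0.5195903781512518 g 34.99279260635376 q6 [-18.  -6. 110.  -0.  76. -11.]
packtop tool [256. 230.] [ 21.1  -1.6 -45.3] ((18.192934036254883, -1.5400123596191406), (74.7573471069336, 80.08647918701172), 0.07174370437860489)
packtop tool [256. 336.] [-46.4  -1.7 -45.3] ((-47.152584075927734, -1.6955413818359375), (47.71269607543945, 19.07331085205078), 88.86705017089844)
jaw 2966 [321.  93.] 95.4 ((535.1702880859375, 62.21527862548828), (12.397282600402832, 204.75537109375), 83.72361755371094) -6.296146
jaw 300 [253. 121.] 95.4 ((467.5028991699219, 44.662628173828125), (5.705303192138672, 44.01897048950195), 82.69544982910156) -6.561358
jaw 555 [373. 264.] 94.8 ((582.205810546875, -128.3319854736328), (10.857175827026367, 69.98561096191406), 83.0835952758789) -7.2384777
```

View pics/wrist2.png

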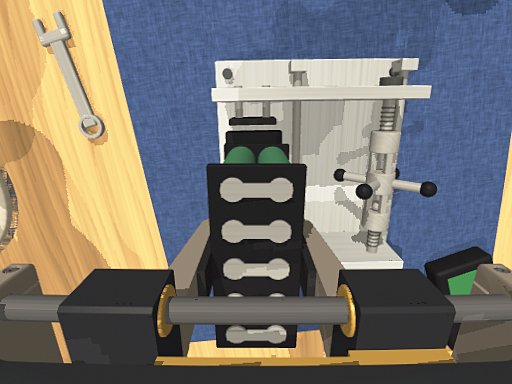

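The wrist view shows the pack held square at (256,260) above the bed, the +y jaw top at (321,93), and the spokes with balls at (340,175), (364,191) and (428,189). The pack's extent in tool x is -56.7 to 55.6, which is centred. Descend with a 0.7° yaw trim.

Request:
{"api": "play_rows", "payload": {
  "increments": [
    [0.03, -0.1, 0, 0, 0, -0.011, 1],
    [0, 0, 1.5, 0, 0, 0, 1],
    [0, 0, 2.5, 0, 0, 0, 1],
    [0, 0, 2.5, 0, 0, 0, 1],
    [0, 0, 2.5, 0, 0, 0, 1],
    [0, 0, 1.7, 0, 0, 0, 1],
    [0, 0, 0.8, 0, 0, 0, 1],
    [0, 0, 0.4, 0, 0, 0, 1],
    [0, 0, 0, 0, 0, 0, 1],
    [0, 0, 0, 0, 0, 0, 1]
  ]
}}

```text
time_s: 7.05
tool_pos: [464.8, -23.1, 71.8]
tcp_rot: [[0.117, 0.993, 0.002], [0.993, -0.117, -0.0], [-0.0, 0.002, -1.0]]
force: [1.2, -0.2, -8.3]
width: 0.521
grasp_force: 35.0
```

```bash
python3 - <<'E'
from h import *
go([463.5,-23,65.3],-6.6)
for n in ['scene','side']:
    g=grab(n); P=cloud(*g); np.save(f'/tmp/{n}3.npy',P); cv2.imwrite(f'/tmp/{n}3.png',g[0])
a=cv2.imread('/tmp/scene3.png')[150:280,220:370]; b=cv2.imread('/tmp/side3.png')[130:250,210:350]
f=lambda i:cv2.resize(i,(400,360),interpolation=cv2.INTER_CUBIC)
cv2.imwrite('pics/hov.png',np.hstack([f(a),f(b)]))
for n in ['scene','side']:
    P=np.load(f'/tmp/{n}3.npy'); m=flatmask(P,91,101,2); k_,l,st,c=cv2.connectedComponentsWithStats(m)
    for k in range(1,k_):
        q=P[l==k]; w=q[:,:2].mean(0)
        if st[k,4]>50 and 350<w[0]<700 and abs(w[1])<200:
            v=cv2.fitLine(q[:,:2].astype(np.float32),cv2.DIST_HUBER,0,.01,.01).ravel()
            print(n,st[k,4],cv2.minAreaRect(q[:,:2].astype(np.float32)),np.degrees(np.arctan(v[1]/v[0])))
E
```

```text
t 7.05 tcp [464.8 -23.1  71.8] shift cm [-0.   -0.13  0.65] turn [ 0.002  0.    -0.002] F [ 1.2 -0.2 -8.3] w 0.5208685646076527 g 34.992844462394714 q6 [-18.   2. 116.  -0.  61. -11.]
side 60 ((625.0429077148438, -110.20074462890625), (132.53436279296875, 35.011775970458984), 32.9305419921875) -2.053818
```

View pics/hov.png

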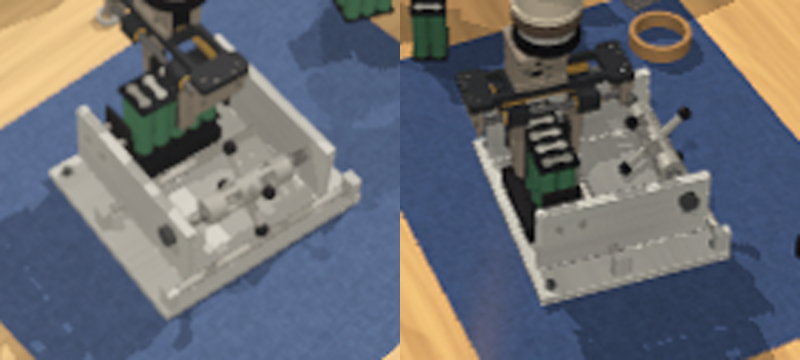

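The pack hangs between the jaws just above the black bed (left panel (170,130), right panel (550,175)). Lower it slowly.

Request:
{"api": "play_rows", "payload": {
  "increments": [
    [0, -0.12, 0.2, 0, 0, 0, 1],
    [0, 0, 0.15, 0, 0, 0, 1],
    [0, 0, 0.1, 0, 0, 0, 1],
    [0, 0, 0.1, 0, 0, 0, 1],
    [0, 0, 0.05, 0, 0, 0, 1],
    [0, 0, 0, 0, 0, 0, 1]
  ]
}}

```text
time_s: 7.9
tool_pos: [462.9, -22.8, 65.3]
tcp_rot: [[0.117, 0.993, -0.0], [0.993, -0.117, 0.0], [-0.0, -0.0, -1.0]]
force: [-1.6, 0.8, -4.7]
width: 0.52
grasp_force: 35.0
```

Request:
{"api": "play_rows", "payload": {
  "increments": [
    [0, 0, 0.04, 0, 0, 0, 1],
    [0, 0, 0.03, 0, 0, 0, 1],
    [0, 0, 0, 0, 0, 0, 1]
  ]
}}

```text
time_s: 8.28
tool_pos: [462.9, -22.8, 65.3]
tcp_rot: [[0.117, 0.993, -0.0], [0.993, -0.117, -0.0], [-0.0, -0.0, -1.0]]
force: [-4.8, 1.0, 3.5]
width: 0.517
grasp_force: 35.0
```

Request:
{"api": "play_rows", "payload": {
  "increments": [
    [0, 0, 0, 0, 0, 0, -0.1],
    [0, 0, 0, 0, 0, 0, -0.3],
    [0, 0, 0, 0, 0, 0, -0.6],
    [0, 0, 0, 0, 0, 0, -0.6],
    [0, 0, 0, 0, 0, 0, -0.6],
    [0, 0, -0.5, 0, 0, 0, -0.6],
    [0, 0, -2, 0, 0, 0, -0.6],
    [0, 0, -3.5, 0, 0, 0, -0.6],
    [0, 0, -3.5, 0, 0, 0, -0.6],
    [0, 0, -3, 0, 0, 0, -0.6],
    [0, 0, 0, 0, 0, 0, -0.6],
    [0, 0, 0, 0, 0, 0, -0.6]
  ]
}}

```text
time_s: 9.78
tool_pos: [462.4, -22.6, 188.4]
tcp_rot: [[0.117, 0.993, -0.001], [0.993, -0.117, 0.0], [0.0, -0.001, -1.0]]
force: [0.1, -0.1, -0.9]
width: 0.799
grasp_force: 0.0
```

```bash
python3 - <<'E'
from h import *
g=grab('wrist'); P=cloud(*g); cv2.imwrite('pics/w4.png',g[0])
s=robot.read_state(); print(s['tool_pos'],s['time_s'],s['force'])
th=np.radians(-6.6); ex=np.array([np.cos(th),np.sin(th)]); ey=np.array([-np.sin(th),np.cos(th)])
F=np.stack([P[...,0]*ex[0]+P[...,1]*ex[1],P[...,0]*ey[0]+P[...,1]*ey[1],P[...,2]],-1)
for lo,hi in [(91,101),(106,117),(30,39)]:
    m=flatmask(P,lo,hi,3); n,l,st,c=cv2.connectedComponentsWithStats(m)
    for k in range(1,n):
        if st[k,4]>250:
            q=F[l==k]; print(lo,st[k,4],c[k].round(),q[:,2].mean().round(1),'fixture frame',cv2.minAreaRect(q[:,:2].astype(np.float32)),np.percentile(q[:,:2],[1,99],axis=0).round(1).tolist())
b=(g[0].max(2)<55)&(F[...,2]>25)&(F[...,2]<140)&(F[...,0]>540)&(F[...,0]<670)&(F[...,1]>-20)&(F[...,1]<80)
n,l,st,c=cv2.connectedComponentsWithStats(b.astype(np.uint8))
for k in range(1,n):
    if st[k,4]>20: print('ball',c[k].round(),st[k,4],np.median(F[l==k],0).round(1))
E
```

```text
[462.02624943 -22.50536071 187.936685  ] 9.825 [-0.82023152  0.49082092  0.22063211]
91 2968 [324.  94.] 95.4 fixture frame ((524.6242065429688, 123.54472351074219), (204.65359497070312, 12.157207489013672), 0.48859742283821106) [[424.3, 117.6], [624.0, 129.6]]
91 301 [254. 122.] 95.5 fixture frame ((459.52349853515625, 97.55935668945312), (44.014339447021484, 5.808056831359863), 0.007449792232364416) [[437.7, 94.7], [481.5, 100.4]]
91 268 [386. 265.] 94.7 fixture frame ((606.9423217773438, -60.5372314453125), (41.07538986206055, 10.64490795135498), 1.006400465965271) [[587.6, -65.0], [626.4, -55.3]]
91 1028 [270. 268.] 95.2 fixture frame ((476.7484436035156, -62.858917236328125), (13.273869514465332, 105.18217468261719), 89.75289916992188) [[424.7, -69.4], [527.5, -56.8]]
106 5427 [256. 189.] 111.1 fixture frame ((460.6409912109375, 30.29779624938965), (111.62258911132812, 48.07280349731445), 89.73534393310547) [[437.3, -23.9], [484.1, 85.3]]
ball [340. 175.] 96 [561.7  32.6  45.8]
ball [398. 175.] 27 [633.4  33.2  43. ]
ball [366. 193.] 197 [566.   32.5 112. ]
ball [430. 191.] 197 [631.5  32.7 108. ]
```

View pics/w4.png

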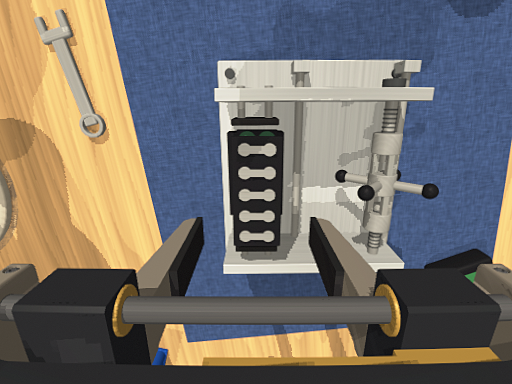

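The wrist view shows the pack standing on the bed at (256,190), centred between the jaws (pack fixture-y 30.3, jaw middle 30.2). The upper balls are at (366,193) and (430,191), which puts q near 0.75. Close the fingers and go beyond the right-hand upper ball.

Request:
{"api": "play_rows", "payload": {
  "increments": [
    [0, 2, 0, 0, 0, 0, 0],
    [0, 4, 0, 0, 0, 0, 1],
    [0, 4, 0, 0, 0, 0, 1],
    [0, 4, 0, 0, 0, 0, 1],
    [0, 4, 0, 0, 0, 0, 1],
    [0.07, 2.4, 0, 0, 0, 0, 1],
    [0, 0, 1, 0, 0, 0, 1],
    [0, 0, 2.5, 0, 0, 0, 1],
    [0, 0, 2.5, 0, 0, 0, 1],
    [0, 0, 2.0, 0, 0, 0, 1],
    [0, 0, 0.6, 0, 0, 0, 1],
    [0, 0, 0, 0, 0, 0, 1],
    [0, 0, 0, 0, 0, 0, 1]
  ],
  "grip_force": 20
}}

```text
time_s: 11.45
tool_pos: [666.4, -46.1, 104.7]
tcp_rot: [[0.117, 0.993, 0.002], [0.993, -0.117, -0.001], [-0.0, 0.002, -1.0]]
force: [0.2, -0.4, -0.7]
width: 0.007
grasp_force: 0.0
```

```bash
python3 - <<'E'
from h import *
go([665.2,-45.7,102],-6.6)
g=grab('scene'); h=grab('side')
f=lambda i:cv2.resize(i,(400,400),interpolation=cv2.INTER_CUBIC)
cv2.imwrite('pics/push.png',np.hstack([f(g[0][150:260,250:360]),f(h[0][110:220,240:350])]))
E
```

```text
t 11.45 tcp [666.4 -46.1 104.7] shift cm [ 0.02 -0.12  0.27] turn [ 0.002  0.    -0.002] F [ 0.2 -0.4 -0.7] w 0.007196449643869097 g 0.0 q6 [-14.  28.  81.   0.  71.  -8.]
```

View pics/push.png

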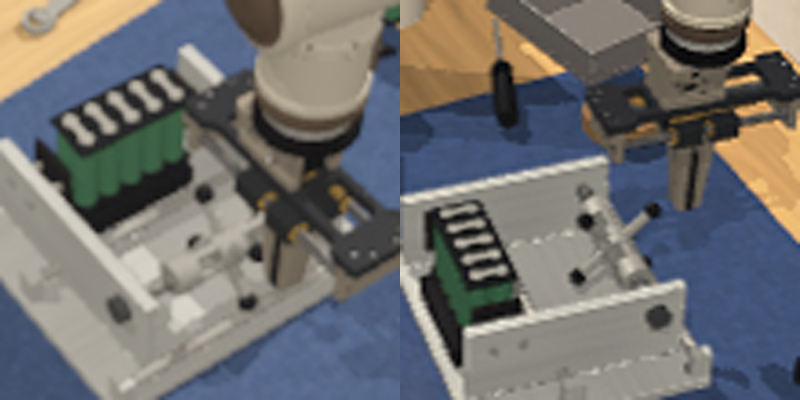

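The closed fingers at left (285,265) / right (690,180) stand just beyond the upper ball at left (258,252) / right (652,210). Start the first stroke.

Request:
{"api": "play_rows", "payload": {
  "increments": [
    [0, 0, 0.2, 0, 0, 0, 1],
    [0, -0.6, 0.1, 0, 0, 0, 1],
    [0, -0.7, 0, 0, 0, 0, 1],
    [0, -0.8, 0, 0, 0, 0, 1],
    [0, -0.8, 0, 0, 0, 0, 1],
    [0, -0.8, 0, 0, 0, 0, 1],
    [0, -0.8, 0, 0, 0, 0, 1]
  ]
}}

```text
time_s: 12.42
tool_pos: [636.0, -43.2, 114.1]
tcp_rot: [[0.118, 0.992, 0.039], [0.993, -0.118, -0.007], [-0.002, 0.04, -0.999]]
force: [20.4, 1.1, 29.1]
width: 0.007
grasp_force: 15.9
```

Request:
{"api": "play_rows", "payload": {
  "increments": [
    [0, 0.5, 0, 0, 0, 0, 1],
    [0, 1, 0, 0, 0, 0, 1],
    [0, 1.5, 0, 0, 0, 0, 1],
    [0, 1, 0, 0, 0, 0, 1],
    [0, 0, 0, 0, 0, 0, 1]
  ]
}}

```text
time_s: 13.05
tool_pos: [660.4, -45.3, 99.8]
tcp_rot: [[0.117, 0.993, -0.001], [0.993, -0.117, 0.0], [0.0, -0.001, -1.0]]
force: [-0.0, -0.1, 0.3]
width: 0.009
grasp_force: 0.0
```

```bash
cat >> h.py <<'E'
th=np.radians(-6.6); M=np.array([[np.cos(th),np.sin(th),0],[-np.sin(th),np.cos(th),0],[0,0,1]])
def balls(n):
    g=grab(n); F=cloud(*g)@M.T
    b=(g[0].max(2)<60)&(F[...,2]>20)&(F[...,2]<150)&(F[...,0]>535)&(F[...,0]<675)&(F[...,1]>0)&(F[...,1]<65)
    nn,l,st,c=cv2.connectedComponentsWithStats(b.astype(np.uint8))
    for k in range(1,nn):
        if st[k,4]>4: print(n,'ball',c[k].round(),st[k,4],(np.median(F[l==k],0)-[600,30,72]).round(1))
    return g
E
python3 - <<'E'
from h import *
go([665.2,-45.7,102],-6.6); print(robot.read_state()['tool_pos']@M.T-[600,30,0])
for n in ('scene','side'): balls(n)
E
```

```text
t 13.05 tcp [660.4 -45.3  99.8] shift cm [ 0.01  0.48 -0.22] turn [-0.001 -0.    -0.002] F [-0.  -0.1  0.3] w 0.0091174593476229 g 0.0 q6 [-14.  27.  82.  -0.  71.  -8.]
[61.24887235  0.94328267 99.78198536]
scene ball [302. 204.] 10 [-39.5  -1.8  21.4]
scene ball [316. 212.] 14 [21.2 -0.3 47. ]
scene ball [324. 222.] 13 [ 62.5 -10.1  54.9]
scene ball [321. 232.] 12 [ 48.9   0.7 -14.7]
side ball [318. 163.] 20 [63.  -7.3 52.6]
side ball [304. 165.] 13 [17.5 -0.2 48.1]
side ball [287. 176.] 11 [-42.8  -3.2  23.6]
side ball [311. 178.] 7 [47.  -1.7 -9.9]
side ball [293. 188.] 11 [-16.7  -4.  -37.9]
```

The top ball is now at (+19, +44) from the axis, so q is about 1.15. The first contact was too high on the ball. The tip is now well below the ball's centre, so push again.

Request:
{"api": "play_rows", "payload": {
  "increments": [
    [0, -0.8, 0, 0, 0, 0, 1],
    [0, -0.8, 0, 0, 0, 0, 1],
    [0, -0.8, 0, 0, 0, 0, 1],
    [0, -0.8, 0, 0, 0, 0, 1],
    [0, -0.8, 0, 0, 0, 0, 1],
    [0, -0.6, 0, 0, 0, 0, 1]
  ]
}}

```text
time_s: 13.9
tool_pos: [619.1, -40.9, 104.7]
tcp_rot: [[0.117, 0.993, 0.012], [0.993, -0.117, -0.003], [-0.001, 0.012, -1.0]]
force: [6.3, -0.0, 7.2]
width: 0.003
grasp_force: 3.5
```

Request:
{"api": "play_rows", "payload": {
  "increments": [
    [0, -0.6, 0, 0, 0, 0, 1],
    [0, -0.6, 0, 0, 0, 0, 1],
    [0, -0.6, 0, 0, 0, 0, 1],
    [0, 0, 0, 0, 0, 0, 1]
  ]
}}

```text
time_s: 14.4
tool_pos: [598.8, -38.6, 101.9]
tcp_rot: [[0.117, 0.993, 0.006], [0.993, -0.117, -0.002], [-0.001, 0.006, -1.0]]
force: [5.1, -1.2, 0.1]
width: 0.001
grasp_force: 2.4
```

```bash
python3 - <<'E'
from h import *
s=robot.read_state();print(s['time_s'],s['tool_pos']@M.T-[600,30,0],s['force'])
for n in ('scene','side'): balls(n)
E
```

```text
14.4 [ -0.69494489   0.50425078 101.9265431 ] [ 5.0787845  -1.17150461  0.1417012 ]
scene ball [310. 206.] 10 [-0.1 -9.3 55.2]
scene ball [321. 222.] 13 [45.1 -0.9 27.6]
scene ball [316. 232.] 10 [ 27.8  -2.2 -37.4]
side ball [300. 166.] 20 [ 0.8 -8.6 56.7]
side ball [293. 169.] 13 [-20.6  -0.6  45.7]
side ball [311. 169.] 13 [42.9 -0.8 29.7]
side ball [287. 184.] 9 [-40.6  -2.7 -19.8]
```

Request:
{"api": "play_rows", "payload": {
  "increments": [
    [0, -0.6, 0, 0, 0, 0, 1],
    [0, -0.6, 0, 0, 0, 0, 1],
    [0, 0, 0, 0, 0, 0, 1],
    [0, 0.3, -1, 0, 0, 0, 1],
    [0, 0, -3, 0, 0, 0, 1],
    [0, 1.5, -1, 0, 0, 0, 1],
    [0, 3, 0, 0, 0, 0, 1],
    [0, 2.2, 0, 0, 0, 0, 1],
    [0, 0.7, 0, 0, 0, 0, 1],
    [0, 0, 1.5, 0, 0, 0, 1],
    [0, 0, 2.5, 0, 0, 0, 1],
    [0, 0, 1.3, 0, 0, 0, 1],
    [0, 0, 0, 0, 0, 0, 1]
  ]
}}

```text
time_s: 16.12
tool_pos: [660.0, -45.0, 95.6]
tcp_rot: [[0.117, 0.993, -0.003], [0.993, -0.117, 0.001], [0.0, -0.004, -1.0]]
force: [-0.2, 0.3, -0.3]
width: 0.003
grasp_force: 0.0
```

```bash
python3 - <<'E'
from h import *
s=robot.read_state();print(s['time_s'],s['tool_pos']@M.T-[600,30,0],s['force'])
for n in ('scene','side'): balls(n)
E
```

```text
16.125 [60.8015063   1.10967187 95.64638135] [-0.24550069  0.316205   -0.28810828]
scene ball [305. 203.] 10 [-26.5  -2.6  40.7]
scene ball [319. 218.] 5 [35.9 -5.7 38.8]
scene ball [324. 222.] 14 [61.  -8.5 51. ]
scene ball [318. 233.] 10 [ 38.7  -0.  -31.5]
side ball [318. 163.] 20 [63.3 -8.3 50.9]
side ball [309. 167.] 15 [33.2 -1.8 38.8]
side ball [290. 171.] 12 [-31.5  -1.3  38.9]
side ball [289. 186.] 9 [-32.4  -1.4 -27.6]
```

Request:
{"api": "play_rows", "payload": {
  "increments": [
    [0, -0.7, 0, 0, 0, 0, 1],
    [0, -0.7, 0, 0, 0, 0, 1],
    [0, -0.7, 0, 0, 0, 0, 1],
    [0, -0.7, 0, 0, 0, 0, 1],
    [0, -0.7, 0, 0, 0, 0, 1]
  ]
}}

```text
time_s: 16.85
tool_pos: [640.9, -43.5, 109.8]
tcp_rot: [[0.118, 0.992, 0.037], [0.993, -0.118, -0.006], [-0.001, 0.037, -0.999]]
force: [22.5, 1.2, 24.6]
width: 0.003
grasp_force: 12.3
```

Request:
{"api": "play_rows", "payload": {
  "increments": [
    [0, 0, -0.6, 0, 0, 0, 1],
    [0, -0.5, -0.5, 0, 0, 0, 1],
    [0, -0.5, 0, 0, 0, 0, 1],
    [0, -0.5, 0, 0, 0, 0, 1]
  ]
}}

```text
time_s: 17.35
tool_pos: [619.9, -41.1, 117.1]
tcp_rot: [[0.117, 0.993, 0.021], [0.993, -0.117, -0.004], [-0.002, 0.022, -1.0]]
force: [8.7, 0.6, 19.3]
width: 0.003
grasp_force: 7.5
```

Request:
{"api": "play_rows", "payload": {
  "increments": [
    [0, 0.6, 0, 0, 0, 0, 1],
    [0, 1, 0, 0, 0, 0, 1],
    [0, 1.2, 0, 0, 0, 0, 1],
    [0, 1, 0, 0, 0, 0, 1],
    [0, 0, 1, 0, 0, 0, 1],
    [0, 0, 0, 0, 0, 0, 1]
  ]
}}

```text
time_s: 18.1
tool_pos: [648.2, -43.6, 96.4]
tcp_rot: [[0.117, 0.993, -0.004], [0.993, -0.117, 0.001], [0.0, -0.004, -1.0]]
force: [-0.6, 0.3, 0.3]
width: 0.001
grasp_force: 0.0
```

```bash
python3 - <<'E'
from h import *
s=robot.read_state();print(s['time_s'],s['tool_pos']@M.T-[600,30,0],s['force'])
for n in ('scene','side'): balls(n)
E
```

```text
18.1 [48.96374557  1.14665958 96.37072746] [-0.58667947  0.31091347  0.31488938]
scene ball [301. 207.] 8 [-44.   -2.8   4.1]
scene ball [313. 207.] 13 [ 4.6 -1.4 51.9]
scene ball [321. 219.] 14 [50.3 -9.  50.5]
scene ball [322. 229.] 11 [52.2 -1.3  4.5]
side ball [314. 164.] 19 [50.8 -9.3 54.8]
side ball [300. 166.] 14 [ 1.6 -0.7 52.5]
side ball [312. 174.] 11 [50.1  0.5  4.2]
side ball [286. 179.] 11 [-46.6  -1.1   4.5]
```

Now q is about 3.1 with one spoke upright. Push it over, tip low.

Request:
{"api": "play_rows", "payload": {
  "increments": [
    [0, -1, 0, 0, 0, 0, 1],
    [0, -1, 0, 0, 0, 0, 1],
    [0, -0.7, 0, 0, 0, 0, 1],
    [0, -0.6, 0, 0, 0, 0, 1],
    [0, -0.6, 0, 0, 0, 0, 1],
    [0, -0.6, 0, 0, 0, 0, 1],
    [0, -0.6, 0, 0, 0, 0, 1],
    [0, -0.6, 0, 0, 0, 0, 1],
    [0, -0.5, 0, 0, 0, 0, 1],
    [0, 0, 0, 0, 0, 0, 1]
  ]
}}

```text
time_s: 19.45
tool_pos: [591.2, -37.6, 100.5]
tcp_rot: [[0.117, 0.993, 0.009], [0.993, -0.117, -0.002], [-0.001, 0.009, -1.0]]
force: [7.3, -0.8, 0.5]
width: 0.005
grasp_force: 3.4
```

```bash
python3 - <<'E'
from h import *
s=robot.read_state();print(s['time_s'],s['tool_pos']@M.T-[600,30,0],s['force'])
for n in ('scene','side'): balls(n)
E
```

```text
19.45 [ -8.38707626   0.60243743 100.52123405] [ 7.25597691 -0.81271116  0.53546206]
scene ball [308. 205.] 11 [-7.1 -9.8 53.3]
scene ball [320. 220.] 12 [40.7 -1.2 35. ]
scene ball [318. 233.] 11 [ 36.4  -0.5 -34.7]
side ball [298. 167.] 20 [-6.3 -8.  56.3]
side ball [309. 167.] 13 [35.3 -0.6 36.5]
side ball [291. 170.] 15 [-30.5  -2.9  40.4]
side ball [288. 186.] 10 [-34.6  -1.  -27.6]
```

Request:
{"api": "play_rows", "payload": {
  "increments": [
    [0, -0.5, 0, 0, 0, 0, 1],
    [0, -0.5, 0, 0, 0, 0, 1],
    [0, 0, 0, 0, 0, 0, 1],
    [0, 0.4, -1, 0, 0, 0, 1],
    [0, 0, -3, 0, 0, 0, 1],
    [0, 1.5, -1.4, 0, 0, 0, 1],
    [0, 3, 0, 0, 0, 0, 1],
    [0, 2.5, 0, 0, 0, 0, 1],
    [0, 0.9, 0, 0, 0, 0, 1],
    [0, 0, 1.5, 0, 0, 0, 1],
    [0, 0, 2.5, 0, 0, 0, 1],
    [0, 0, 2.2, 0, 0, 0, 1],
    [0, 0, 0.2, 0, 0, 0, 1],
    [0, 0, 0, 0, 0, 0, 1]
  ]
}}

```text
time_s: 21.3
tool_pos: [660.3, -45.2, 88.6]
tcp_rot: [[0.117, 0.993, -0.0], [0.993, -0.117, 0.0], [-0.0, -0.0, -1.0]]
force: [0.2, -0.1, 0.4]
width: 0.002
grasp_force: 0.0
```

```bash
python3 - <<'E'
from h import *
s=robot.read_state();print(s['time_s'],s['tool_pos']@M.T-[600,30,0],s['force'])
for n in ('scene','side'): g=balls(n)
cv2.imwrite('pics/mid.png',cv2.resize(g[0][110:230,230:350],(600,600),interpolation=cv2.INTER_CUBIC))
E
```

```text
21.3 [61.08639621  0.9710674  88.60120766] [ 0.17364018 -0.12410608  0.35843245]
scene ball [304. 203.] 12 [-33.3  -0.9  32. ]
scene ball [318. 216.] 12 [30.9 -2.4 41.3]
scene ball [323. 223.] 13 [61.7 -8.8 45.5]
scene ball [320. 233.] 12 [ 43.4  -0.8 -24.9]
side ball [318. 164.] 22 [63.3 -6.4 50.7]
side ball [307. 166.] 13 [27.9 -2.6 43.4]
side ball [289. 172.] 14 [-36.3  -3.2  36.2]
side ball [309. 181.] 8 [ 41.   -1.  -22.9]
side ball [290. 187.] 9 [-28.1  -2.  -30.7]
```

View pics/mid.png

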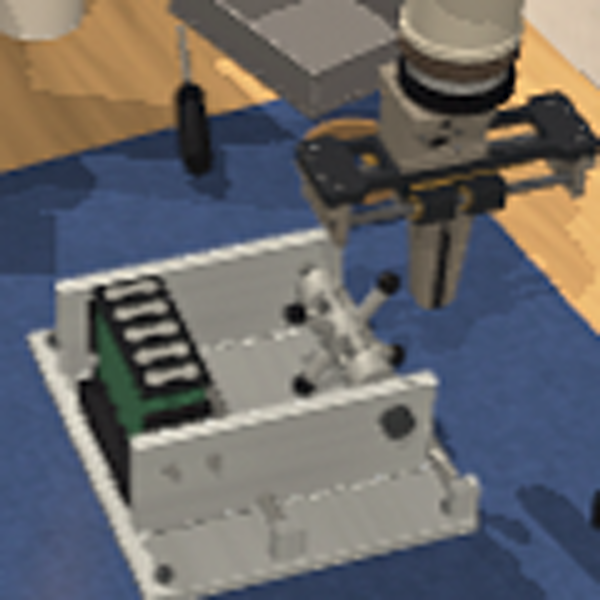

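The side crop shows the pack upright and seated between the drawn-in jaws at (150,350). The finger at (435,280) is beyond the upper ball at (388,283), so q is about 4.05. Final stroke, stopping short to measure.

Request:
{"api": "play_rows", "payload": {
  "increments": [
    [0, -0.7, 0, 0, 0, 0, 1],
    [0, -0.6, 0, 0, 0, 0, 1],
    [0, -0.5, -0.3, 0, 0, 0, 1],
    [0, -0.5, -0.3, 0, 0, 0, 1],
    [0, -0.5, -0.3, 0, 0, 0, 1],
    [0, -0.5, -0.1, 0, 0, 0, 1]
  ]
}}

```text
time_s: 22.15
tool_pos: [631.2, -42.1, 101.2]
tcp_rot: [[0.117, 0.993, 0.01], [0.993, -0.117, -0.002], [-0.001, 0.01, -1.0]]
force: [8.5, -0.4, 2.4]
width: -0.0
grasp_force: 4.0
```

Request:
{"api": "play_rows", "payload": {
  "increments": [
    [0, -0.5, 0, 0, 0, 0, 1],
    [0, -0.5, 0, 0, 0, 0, 1],
    [0, -0.5, 0, 0, 0, 0, 1],
    [0, 0, 0, 0, 0, 0, 1]
  ]
}}

```text
time_s: 22.65
tool_pos: [617.3, -40.8, 102.8]
tcp_rot: [[0.117, 0.993, 0.012], [0.993, -0.117, -0.003], [-0.001, 0.012, -1.0]]
force: [7.4, -0.9, 6.6]
width: 0.007
grasp_force: 3.7
```

```bash
python3 - <<'E'
from h import *
s=robot.read_state();print(s['time_s'],s['tool_pos']@M.T-[600,30,0],s['force'])
for n in ('scene','side'): g=balls(n)
E
```

```text
22.65 [ 17.90745859   0.46668079 102.8437444 ] [ 7.40043    -0.85695772  6.58070632]
scene ball [301. 208.] 9 [-42.2  -3.2   0.5]
scene ball [313. 213.] 6 [17.2 -9.3 46. ]
scene ball [322. 228.] 13 [50.2 -1.  10.7]
scene ball [312. 230.] 5 [ 12.4  -4.3 -41.3]
side ball [306. 166.] 17 [18.5 -8.4 52. ]
side ball [298. 166.] 15 [-4.2 -0.6 50.9]
side ball [312. 173.] 11 [48.  -1.2  9.5]
side ball [286. 181.] 11 [-45.4  -3.6   1.8]
```

Request:
{"api": "play_rows", "payload": {
  "increments": [
    [0, -0.4, 0, 0, 0, 0, 1],
    [0, -0.4, 0, 0, 0, 0, 1],
    [0, 0, 0, 0, 0, 0, 1],
    [0, 0.5, 0, 0, 0, 0, 1],
    [0, 1.5, 0, 0, 0, 0, 1],
    [0, 1.5, 0, 0, 0, 0, 1],
    [0, 0, -2, 0, 0, 0, 1],
    [0, 0, -3, 0, 0, 0, 1],
    [0, -3, -3, 0, 0, 0, 1],
    [0, -5, -1, 0, 0, 0, 1],
    [0, -5, 0, 0, 0, 0, 1],
    [0, -3, 0, 0, 0, 0, 1],
    [0, 0, 0, 0, 0, 0, 1],
    [0, 0, 0, 0, 0, 0, 1]
  ]
}}

```text
time_s: 24.5
tool_pos: [481.6, -24.4, 189.3]
tcp_rot: [[0.117, 0.993, 0.002], [0.993, -0.117, -0.0], [-0.0, 0.002, -1.0]]
force: [0.5, -0.9, -0.3]
width: 0.006
grasp_force: 0.0
```

```bash
python3 - <<'E'
from h import *
s=robot.read_state();print(s['time_s'],s['tool_pos']@M.T-[600,30,0],s['force'])
balls('scene');balls('side');g=balls('wrist'); cv2.imwrite('pics/w5.png',g[0]); F=cloud(*g)@M.T; np.save('/tmp/F5.npy',F)
for lo,hi in [(89,102),(106,117)]:
    m=flatmask(F,lo,hi,3); n,l,st,c=cv2.connectedComponentsWithStats(m)
    for k in range(1,n):
        if st[k,4]>120:
            q=F[l==k]; print(lo,st[k,4],c[k].round(),q[:,2].mean().round(1),cv2.minAreaRect(q[:,:2].astype(np.float32)),np.percentile(q[:,:2],[1,99],axis=0).round(1).tolist())
E
```

```text
24.5 [-118.77619086    1.13997591  189.33571587] [ 0.54563384 -0.89742009 -0.25721413]
scene ball [310. 205.] 14 [-8.9 -2.  50.4]
scene ball [301. 211.] 5 [-40.9  -3.7  -8.3]
scene ball [322. 226.] 16 [49.4 -1.3 18.2]
scene ball [314. 231.] 7 [ 20.8  -2.5 -41.9]
side ball [296. 167.] 13 [-12.4  -2.5  50.2]
side ball [312. 170.] 11 [46.2 -3.  20. ]
side ball [286. 182.] 10 [-45.2  -4.3  -6.4]
wrist ball [367. 157.] 7 [-2.1 31.   5.8]
wrist ball [367. 161.] 7 [-1.7 26.6  5.5]
wrist ball [366. 165.] 5 [-2.2 22.3  5.6]
wrist ball [320. 180.] 123 [-47.    2.   -8.5]
wrist ball [411. 186.] 158 [42.5  2.9 18.7]
wrist ball [367. 196.] 222 [-16.1   2.5  49.8]
89 2794 [302. 113.] 95.4 ((524.3216552734375, 106.30586242675781), (204.899169921875, 12.175336837768555), 0.5059928894042969) [[424.6, 99.9], [624.3, 112.7]]
89 321 [235. 131.] 95.0 ((459.48516845703125, 89.33148193359375), (43.4678840637207, 5.789419174194336), 0.15649329125881195) [[437.9, 86.6], [481.2, 92.2]]
89 1162 [337. 253.] 94.7 ((570.663818359375, -44.86619567871094), (112.57823181152344, 13.38889217376709), 0.5750588774681091) [[516.5, -51.1], [625.4, -38.3]]
89 223 [215. 254.] 94.8 ((434.5257263183594, -46.35520935058594), (22.65320587158203, 12.132375717163086), 0.5415709614753723) [[423.6, -52.3], [445.3, -40.4]]
106 4502 [234. 183.] 111.1 ((460.46197509765625, 30.340742111206055), (110.85787963867188, 47.841793060302734), 89.42906951904297) [[438.0, -21.3], [484.0, 85.4]]
```

View pics/w5.png

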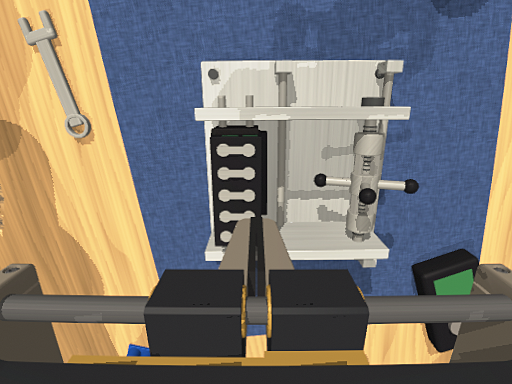

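The wrist view shows the pack square between the jaws at (238,185), jaw tops at (302,113) and (297,253), and the top ball at (367,196). The jaw spacing of 151.5 mm gives q of about 5.05. The pads are pressed about 8.6 and 8 mm, and the robot is clear of everything.

```bash
python3 -c "
from cell import robot
print(robot.close_job())"
```

```text
the job is handed in; nothing more can be done
None
```

The job is handed in: the ten-cell pack stands upright on the bed, the turnbuckle is at about 5.05 rad, and the pads are pressed back an estimated 8 to 9 mm of 16 mm. The short pack was not touched, and the run took 24.5 s of the 72 s.

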